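# Weigh a casting on the spring scale

### The arm

A 6-joint arm with a two-finger parallel gripper is mounted at the origin on a cart in front of the work surface, level with it; the furniture and walls round the work are solid. World frame = base frame: x ahead of the robot, y to its left, z up, the work surface at z = 0. Lengths are in mm, angles in rad, forces in N, time in s.
With the tool pointing down it reaches from about 400 to 925 mm from the base axis. Payload 12.5 kg.
Tool frame: the origin (TCP) lies midway between the tips of the shut fingers; the grasp point (between the pads) lies 19 mm behind it; z points along the fingers, y is the line along which they close (so a half turn about z gives the same grasp; the last joint's range is limited). The gripper opens to 95 mm and grips with 3 to 60 N. Pads are 20 mm wide; open, the fingers measure 119 mm over their backs; the gripper's body (75 mm by 180 mm) begins 59 mm behind the grasp point.
Start: joints at [1.067, 0.491, 1.559, -0, 1.092, -0.106], TCP at [242.105, 576.222, 214.661] pointing down, gripper open.
Joint ranges: [-3.1, 3.1], [-0.84, 2.19], [0.05, 2.79], [-1.13, 4.28], [0.06, 2.93], [-2.69, 2.69]. Speed limits (rad/s): [2.22, 2.22, 2.79, 3.14, 3.14, 3.14].

### API

Orientations are given as [roll, pitch, yaw] about the fixed x, y, z axes, in that order (R = Rz(yaw) Ry(pitch) Rx(roll)).
In Python, from cell import env gives the robot as it stands.
- The arm moves only by the tool arm_command, never from a script. Its argument "targets" is a list of rows, each a list of 5 numbers: the shift along the tool's x, y, z in mm, then the turn about the tool's z in degrees, then the opening, from 0 (shut) to 1 (fully open). In form: [[tx, ty, tz, roll, fingers], ...]. A call has 1 to 5 rows; each row is the pose to reach, as a shift and turn from the pose commanded when the call began, along the tool's axes at that moment; what a row does not reach only later rows make up. A row lasts 1/10 s, in which the tool goes at most 50 mm and 8.59 degrees, less where a joint would pass 70% of its speed; a pose out of reach is approached as far as the arm can. A call with a gripper value outside its range is refused whole. The fingers move at their own pace and stop on an object; the grip force is fixed at half the most. Time passes only in rows, so rows that repeat a pose let the fingers close. It gives the time, the measured TCP pose, the force, the opening and the grip force at its end, in the units of the state.
- env.state(): the state, without advancing time (a new reading comes with each control period).
- env.read_camera(name): name is "side" or "top"; returns a dict with "frame" (384x512x3 uint8, red, green, blue), "vertical_fov" (degrees; the focal length in pixels is half the picture's height over the tangent of half this angle, whatever the lens; pixels are square), "cx", "cy" (the principal point, pixels), "world_from_camera" (4x4, takes a point from camera to world coordinates). Camera axes: x right, y down, z forward; pixel columns grow to the right and rows downward; lengths in mm; the calibration is good to about 2 mm. A picture is of the moment at which its call begins. There is no depth.
- env.job_done(): hands the job in; it is judged then, once.
The state is a dict: "t": time; "joints": joint angles; "qvel": joint speeds; "tau": joint torques, N m; "eef_pos": TCP position; "tcp_rot": TCP orientation; "ft_force": force on the tool from outside, world axes, zero at the start; "moment": the same for the moment, N m; "opening": opening from 0.0 (shut) to 1.0 (fully open); "grip_force": force on a finger pad.
Only numpy, scipy, OpenCV 4.12 (cv2) and the standard library are available. Lean on these libraries where they do the work, as an engineer would, in place of code of your own. Each camera call takes 0.05 s, during which the arm holds its last target. There are 200 camera calls.

### The job

Weigh the horseshoe-shaped casting: pick it up by the square button on top and hang it by its crossbar in the notch of the spring scale's hook, so that the hook runs through the stirrup. Lower it gently so that the scale is not jerked down to its stop, then let go and let it hang still, carried by the hook alone, so that the scale can be read. Leave the straight casting where it stands.

Things in the scene. Friction and masses are not known exactly. Their poses are not given: they have to be found in the camera images.
- horseshoe_casting (a point): Metal casting to weigh, 0.2-0.31 kg, 105 high: HORSESHOE base 60x60, 14 high, open to +x; rods 7 thick at y = -24, +24 carry a crossbar along y; on its middle a square button 14x14, 32 high. Site: button centre, 89 above the underside, z up. Crossbar underside 23 below point, its top 16 below. The hook must pass along x through the stirrup window (41 wide, 47 high, just below the crossbar). mm.
- straight_casting (a point): The other metal casting, not to be moved: STRAIGHT bar base 26 x 62 mm, 14 mm high, long along y; the same stirrup, crossbar along y and square button, 105 mm high in all. Site: button centre, 89 mm above the underside, z up.
- hook_notch (a point): Scale's hook, wire 6 thick, from the column it runs to -x (towards the robot), ends in a turned-up tip. Site: top of wire in the notch where the crossbar rests, 160 above the bench unloaded, moves with the scale; z up. Notch flat 9 either way in x; tip 26 to -x, its end 14 above point; behind, wire rises to 9 above point at x = +26. Column 275 high, 40 wide, at x = +110. mm.
- scale_slide (a joint): Travel of the spring scale's hook, m: 0 unloaded, grows as the hook goes down, hard stop at 0.05. Spring about 120 N/m, lightly damped: the casting's weight alone pulls it down by 0.015 to 0.026, with a short bounce that dies out in about 1.5 s.
Not all that is in view belongs to the job. There is more than one size of the part that bears horseshoe_casting; the job needs the larger.

How it is judged:
By the outcome, as a careful person would: the job done as asked, in the order asked, and still so for the second after the job is handed in, with the robot touching nothing.
It also fails if it takes over 46 s, if anything falls off the work surface, if the arm or the gripper's body presses on something with over 40 N, if the wrist force passes 120 N, or if a joint passes its speed limit or range.

## Working session

There is one attempt and no reset: what is moved stays moved. The work goes in short steps, Python scripts to look and compute and a tool call to move; the robot and the scene stay as the last step left them, time stands still between calls to the robot, and variables do not carry over. Pictures are saved under pics/ and viewed, at most 12 in all, crops included, and the job is handed in when it is done.

Besides the shell and the picture viewer there is one more tool, called by a JSON object that holds its "op" and its "data". arm_command: Moves the arm, as the interface text tells. Its arguments: {"type":"object","properties":{"targets":{"type":"array","items":{"type":"array","items":{"type":"number"}}}},"required":["targets"]}

```bash
mkdir -p pics; cat > h.py <<'E'
import numpy as np, cv2
from cell import env
def cam(n):
    c=env.read_camera(n); c['f']=192/np.tan(np.radians(c['vertical_fov']/2)); c['T']=np.array(c['world_from_camera']); return c
def save(c,n,box=None,s=1):
    im=c['frame'][:,:,::-1]
    if box: im=im[box[1]:box[3],box[0]:box[2]]
    cv2.imwrite('pics/'+n,cv2.resize(im,None,fx=s,fy=s,interpolation=cv2.INTER_CUBIC))
def ray(c,u,v):
    d=c['T'][:3,:3]@np.array([(u-c['cx'])/c['f'],(v-c['cy'])/c['f'],1]); return c['T'][:3,3],d/np.linalg.norm(d)
def onz(c,u,v,z):
    o,d=ray(c,u,v); return o+d*(z-o[2])/d[2]
def proj(c,p):
    q=np.linalg.inv(c['T'])@np.append(p,1); return c['f']*q[0]/q[2]+c['cx'],c['f']*q[1]/q[2]+c['cy']
def tri(c1,p1,c2,p2):
    o1,d1=ray(c1,*p1);o2,d2=ray(c2,*p2)
    s=np.linalg.lstsq(np.c_[d1,-d2],o2-o1,rcond=None)[0]
    a=o1+s[0]*d1;b=o2+s[1]*d2; return (a+b)/2,np.linalg.norm(a-b)
E
python3 - <<'E'
from h import *
for n in('top','side'):
    c=cam(n); save(c,n+'0.png',s=1.5); print(n,c['T'].round(3),c['f'],c['cx'],c['cy'])
print(env.state())
E
```

```text
top [[-8.00000e-03 -9.83000e-01  1.82000e-01  3.32831e+02]
 [-1.00000e+00  1.10000e-02  1.50000e-02  2.26570e+02]
 [-1.70000e-02 -1.81000e-01 -9.83000e-01  9.57463e+02]
 [ 0.00000e+00  0.00000e+00  0.00000e+00  1.00000e+00]] 424.8106148415803 256.31793221823716 193.69334433543048
side [[-9.99000e-01  9.00000e-03  4.10000e-02  4.87844e+02]
 [-3.50000e-02  3.74000e-01 -9.27000e-01  1.01815e+03]
 [-2.40000e-02 -9.27000e-01 -3.73000e-01  4.48000e+02]
 [ 0.00000e+00  0.00000e+00  0.00000e+00  1.00000e+00]] 440.3269204616124 251.11921344572943 192.66977600283062
{'t': 0.1, 'joints': array([ 1.06741427e+00,  4.91483731e-01,  1.55938073e+00, -4.12254452e-05,
        1.09168757e+00, -1.05570156e-01]), 'qvel': array([-9.14811191e-04, -2.09168290e-03, -2.44718563e-03, -1.85826116e-04,
        1.18627429e-05,  9.93599473e-04]), 'tau': array([ 1.97030189e-03, -6.13630915e+01, -2.58605772e+01,  6.94312155e-02,
        4.69883031e-02, -8.09101198e-05]), 'eef_pos': array([241.99602416, 576.02245311, 214.13252059]), 'tcp_rot': array([-3.14063476e+00, -6.47320176e-05,  2.74379974e+00]), 'ft_force': array([0.30798652, 0.02933392, 0.93052004]), 'moment': array([ 0.03148906,  0.02064202, -0.0247082 ]), 'grip_force': 0.0, 'opening': 1.0045896186748613}
```

View pics/top0.png

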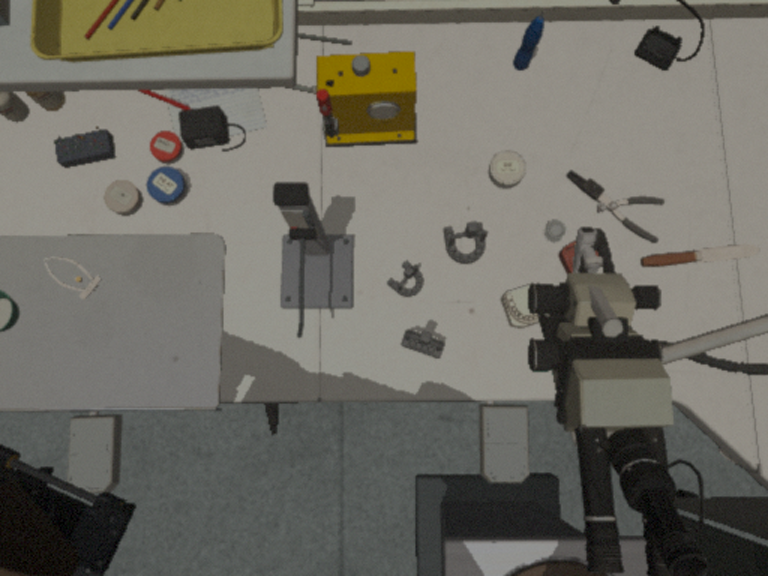

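View pics/side0.png

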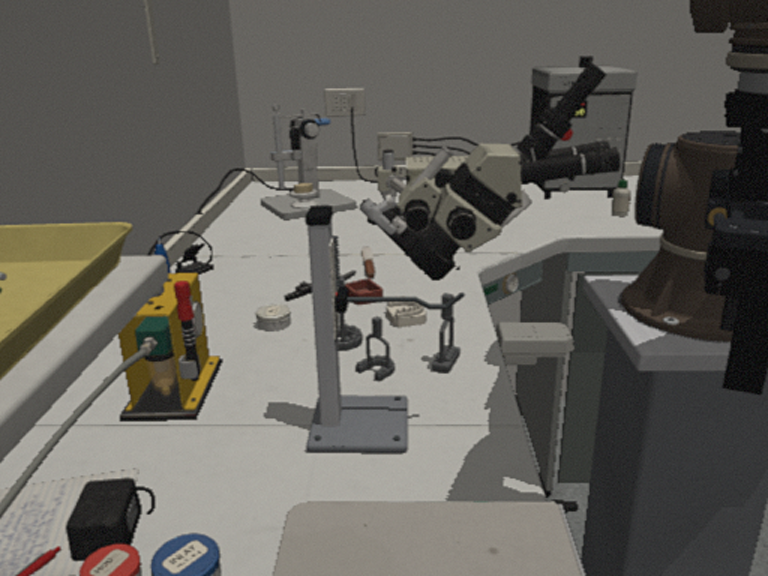

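Top view: horseshoe candidates are at about (310,160) (larger) and (272,187) (smaller), in native pixels. The straight casting is at (283,226) and the scale at (205,180). The microscope on the right overhangs the bench and is an obstacle. Next, a close crop and a size check.

```bash
python3 - <<'E'
from h import *
t=cam('top'); s=cam('side')
a=cv2.resize(t['frame'][115:245,170:340],None,fx=4,fy=4,interpolation=cv2.INTER_CUBIC)
cv2.imwrite('pics/c1.png',a[:,:,::-1])
b=cv2.resize(s['frame'][130:310,190:330],None,fx=3.3,fy=3.3,interpolation=cv2.INTER_CUBIC)
cv2.imwrite('pics/c2.png',b[:,:,::-1])
for u,v,z in[(310,160,14),(296,160,14),(324,160,14),(272,187,10),(258,187,10),(283,187,10),(283,226,14),(268,226,14),(297,226,14),(190,205,0),(236,205,0),(193,124,275)]: print(u,v,z,onz(t,u,v,z).round(0))
E
```

```text
310 160 14 [584. 118.  14.]
296 160 14 [584. 150.  14.]
324 160 14 [584.  86.  14.]
272 187 10 [523. 205.  10.]
258 187 10 [523. 237.  10.]
283 187 10 [523. 180.  10.]
283 226 14 [433. 182.  14.]
268 226 14 [434. 216.  14.]
297 226 14 [433. 151.  14.]
190 205 0 [485. 393.   0.]
236 205 0 [484. 288.   0.]
193 124 275 [580. 343. 275.]
```

View pics/c1.png

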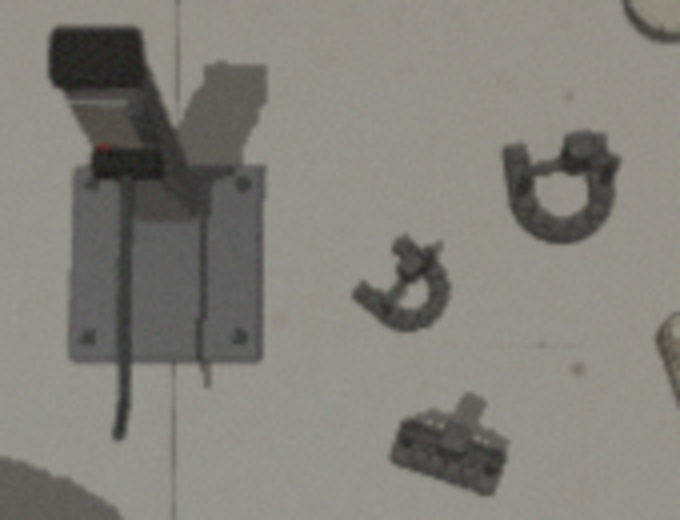

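View pics/c2.png

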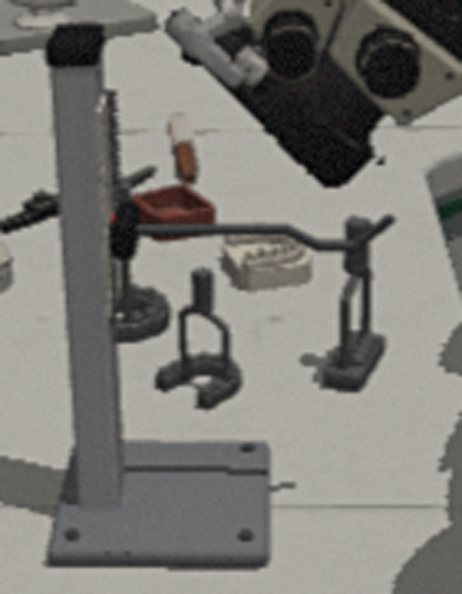

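c1 and c2 confirm the choice. The larger horseshoe (base about 62 mm) is at native top (310,162) with its button top at (316.5,151). The smaller horseshoe is at (273,187), the straight casting at (283,228), and the hook tip at top (200,224) / side (309,196). Next: triangulate the hook and the microscope, and get the casting's yaw.

```bash
python3 - <<'E'
from h import *
t=cam('top'); s=cam('side')
T=lambda u,v:(170+u/4,115+v/4); S=lambda u,v:(190+u/3.3,130+v/3.3)
print('tip',tri(t,T(119,437),s,S(393,217)))
print('collar',tri(t,T(127,178),s,S(140,230)))
print('scope nose',tri(t,(393,167),s,(253,143)))
print('scope low pt',[onz(t,355,u,150).round() for u in(195,235)], 'side ray',[np.round(x) for x in ray(s,290,186)])
# points along the wire in side view near y of hook
h=tri(t,T(119,437),s,S(393,217))[0]
for u,v in[(393,217),(372,236),(345,241),(320,241),(300,234),(285,228),(240,226),(140,230)]:
    o,d=ray(s,*S(u,v)); print(u,v,(o+d*(h[1]-o[1])/d[1]).round(1))
for z in(105,):print('button top',onz(t,*T(586,143),z).round(1))
print('base c',onz(t,*T(561,192),14).round(1))
g=cv2.cvtColor(t['frame'],cv2.COLOR_RGB2GRAY)
m=(g[138:182,288:332]<105).astype(np.uint8)
cv2.imwrite('pics/c3.png',np.hstack([cv2.resize(t['frame'][138:182,288:332][:,:,::-1],None,fx=9,fy=9,interpolation=cv2.INTER_CUBIC)]*1))
for r in range(6,38,3):
    x=np.flatnonzero(m[r]); print(138+r,[int(i)+288 for i in x[[0,-1]]] if len(x) else None,end='; ')
E
```

```text
tip (array([421.85696692, 344.57795598, 170.38058536]), np.float64(0.8730208151542022))
collar (array([548.48021743, 343.75817797, 163.99165111]), np.float64(1.4901057322747888))
scope nose (array([527.82856343, -24.07541859, 159.5393769 ]), np.float64(3.0378345133589457))
scope low pt [array([477.,  49., 150.]), array([400.,  53., 150.])] side ray [array([ 488., 1018.,  448.]), array([-0., -1., -0.])]
393 217 [422.3 344.6 170.4]
372 236 [432.5 344.6 160.2]
345 241 [446.  344.6 157.6]
320 241 [458.5 344.6 157.7]
300 234 [468.6 344.6 161.6]
285 228 [476.1 344.6 165. ]
240 226 [498.7 344.6 166.3]
140 230 [549.1 344.6 164.5]
button top [579.4 114.1 105. ]
base c [576.9 117.4  14. ]
144 None; 147 None; 150 [311, 321]; 153 [296, 322]; 156 [296, 324]; 159 [296, 323]; 162 [297, 323]; 165 [297, 322]; 168 [298, 321]; 171 [300, 319]; 174 [304, 316];
```

View pics/c3.png

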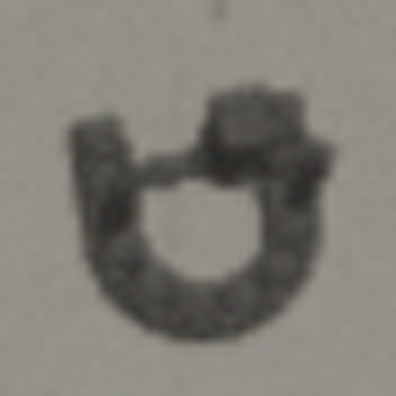

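c3: U opens upward in the image with its outer left edge leaning about 7°, so the casting yaw is about +7°. The button top is near crop (255,115). All points agree with the given sizes, and the hook notch comes out at about (448,344.5,160).

```bash
cat >> h.py <<'E'
def go(x,y,z,yaw):
    st=env.state(); p=st['eef_pos']; r,pi,w=st['tcp_rot']
    from scipy.spatial.transform import Rotation as R
    M=R.from_euler('xyz',[r,pi,w]).as_matrix()
    turn=-(np.degrees(w)-0); d=(yaw-np.degrees(w)+180)%360-180
    print('now',p.round(1),np.degrees([r,pi,w]).round(2),'shift',(M.T@(np.array([x,y,z])-p)).round(1),'roll',round(-d,2),'t',st['t'],'f',st['ft_force'].round(2),'open',st['opening'],st['grip_force'])
E
python3 - <<'E'
from h import *
t=cam('top'); s=cam('side')
for a,b in[((356,198),(281,148)),((356,236),(308,149)),((400,217),(380,105)),((383,190),(300,182))]: print(tri(t,a,s,b))
go(242,576,330,187); go(578.5,115,330,187)
E
```

```text
(array([464.16536558,  52.11904818, 168.51986166]), np.float64(7.957470100132145))
(array([398.33049502,  54.30225972, 164.99980426]), np.float64(2.1544786558973454))
(array([331.92465734,  38.70137083, 281.74872822]), np.float64(176.96645209068464))
(array([455.25271474, -17.26265275,  71.93651087]), np.float64(91.66376971844409))
now [242.1 576.2 214.6] [-179.99   -0.    157.2 ] shift [   0.    -0.2 -115.4] roll -29.8 t 0.4 f [-0.45 -0.45 -0.06] open 0.9999713578427106 0.0
now [242.1 576.2 214.6] [-179.99   -0.    157.2 ] shift [-488.8 -294.8 -115.4] roll -29.8 t 0.4 f [-0.45 -0.45 -0.06] open 0.9999713578427106 0.0
```

{"op": "arm_command", "data": {"targets": [[0, 0, -50, 0, 1], [0, 0, -115, 0, 1], [-45, -27, -115, -7, 1], [-85, -51, -115, -14, 1], [-125, -75, -115, -20, 1]]}}

```text
t: 0.9
eef_pos: [328.9, 457.3, 330.4]
tcp_rot: [3.14, 0.001, 3.099]
ft_force: [0.9, -0.3, 0.7]
opening: 1.0
grip_force: 0.0
```

```bash
python3 -c "
from h import *
go(578.5,115,330,187)"
```

```text
now [328.9 457.3 330.4] [1.7993e+02 6.0000e-02 1.7755e+02] shift [-2.640e+02 -3.313e+02  3.000e-01] roll -9.45 t 0.9 f [ 0.89 -0.25  0.68] open 0.9998570565547698 0.0
```

{"op": "arm_command", "data": {"targets": [[-30, -37, 0, -5, 1], [-60, -75, 0, -9, 1], [-90, -112, 0, -9.5, 1], [-120, -150, 0, -9.5, 1], [-150, -188, 0, -9.5, 1]]}}

```text
t: 1.4
eef_pos: [469.7, 261.8, 329.9]
tcp_rot: [3.141, 0.0, -3.024]
ft_force: [1.4, -0.7, -0.1]
opening: 0.996
grip_force: 0.0
```

```bash
python3 -c "
from h import *
go(578.5,115,330,187)"
```

```text
now [469.7 261.8 329.9] [ 1.7999e+02  3.0000e-02 -1.7329e+02] shift [-9.090e+01 -1.585e+02 -1.000e-01] roll -0.29 t 1.4 f [ 1.44 -0.68 -0.1 ] open 0.9957908388245253 0.0
```

{"op": "arm_command", "data": {"targets": [[-23, -40, 0, 0, 1], [-45, -79, 0, 0, 1], [-68, -118, 0, 0, 1], [-88, -155, 50, 0, 1], [-88, -155, 90, 0, 1]]}}

```text
t: 1.9
eef_pos: [576.5, 117.6, 242.7]
tcp_rot: [-3.141, 0.005, -3.027]
ft_force: [1.2, 0.9, -1.1]
opening: 1.005
grip_force: 0.0
```

{"op": "arm_command", "data": {"targets": [[0, 0, 20, 0, 1], [0, 0, 20, 0, 1], [0, 0, 20, 0, 1]]}}

```text
t: 2.2
eef_pos: [574.5, 120.5, 223.1]
tcp_rot: [3.142, 0.001, -3.024]
ft_force: [-0.7, 0.0, 0.2]
opening: 0.996
grip_force: 0.0
```

```bash
python3 -c "
from h import *
go(578.5,115,79,187)
s=cam('side');t=cam('top');a=cv2.resize(s['frame'],(400,300));b=cv2.resize(t['frame'],(400,300));cv2.imwrite('pics/p1.png',np.hstack([a,b])[:,:,::-1])"
```

```text
now [574.5 120.5 223.1] [ 1.8000e+02  4.0000e-02 -1.7328e+02] shift [ -3.2  -5.9 144.1] roll -0.28 t 2.2 f [-0.72  0.03  0.21] open 0.99613086673223 0.0
```

View pics/p1.png

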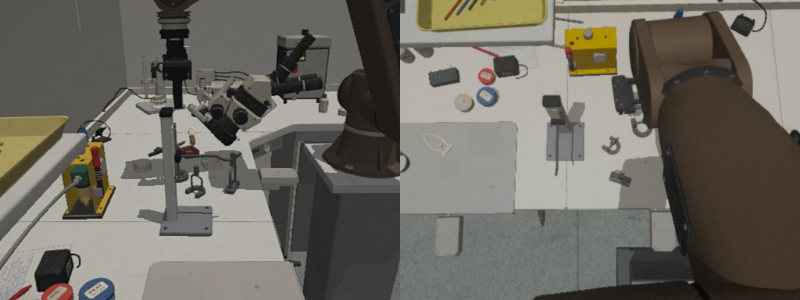

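The picture shows the gripper over the larger horseshoe, with wrist and forearm well above the microscope (side view: gripper at (175,90), microscope at (240,110)). I'm descending with a small xy correction.

{"op": "arm_command", "data": {"targets": [[-3, -6, 30, 0, 1], [-3, -6, 60, 0, 1], [-3, -6, 90, 0, 1], [-3, -6, 90, 0, 1], [-3, -6, 90, 0, 1]]}}

```text
t: 2.8
eef_pos: [578.5, 115.0, 133.8]
tcp_rot: [3.142, 0.002, -3.024]
ft_force: [-0.7, -0.5, 0.6]
opening: 1.0
grip_force: 0.0
```

```bash
python3 -c "
from h import *
go(578.5,115,79,187)
s=cam('side');t=cam('top');a=cv2.resize(s['frame'][90:260,200:330],(400,523),interpolation=2);b=cv2.resize(t['frame'][110:210,260:337],(400,523),interpolation=2);cv2.imwrite('pics/p2.png',np.hstack([a,b])[:,:,::-1])"
```

```text
now [578.5 115.  133.8] [ 1.8000e+02  9.0000e-02 -1.7327e+02] shift [ 0.1 -0.  54.8] roll -0.27 t 2.8 f [-0.74 -0.48  0.62] open 0.9997977119566259 0.0
```

View pics/p2.png

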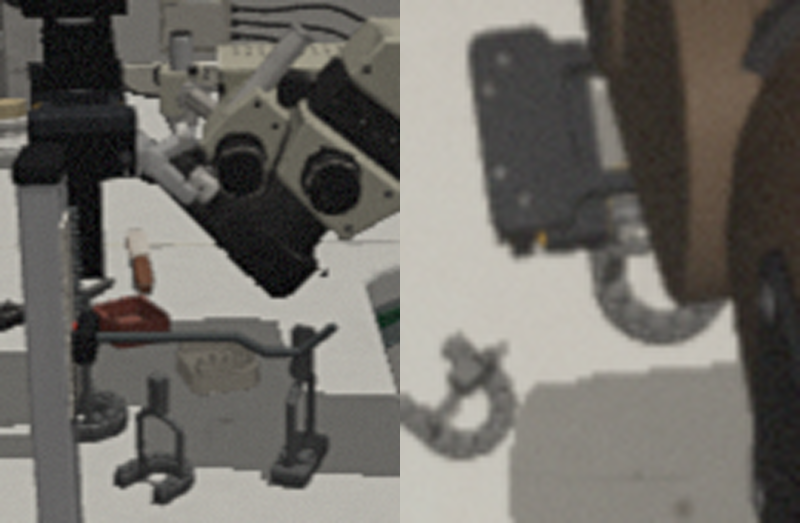

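The gripper (side crop, x≈70) is clear of the microscope nose. Now I descend and close.

{"op": "arm_command", "data": {"targets": [[0, 0, 25, 0, 1], [0, 0, 45, 0, 1], [0, 0, 54, 0, 1], [0, 0, 54, 0, 1], [0, 0, 54, 0, 0.6]]}}

```text
t: 3.4
eef_pos: [578.5, 114.8, 79.5]
tcp_rot: [3.142, 0.002, -3.024]
ft_force: [-0.2, -0.1, 0.5]
opening: 0.958
grip_force: 0.0
```

{"op": "arm_command", "data": {"targets": [[0, 0, 0, 0, 0.3], [0, 0, 0, 0, 0.1], [0, 0, 0, 0, 0], [0, 0, 0, 0, 0], [0, 0, 0, 0, 0]]}}

```text
t: 3.9
eef_pos: [577.9, 114.7, 78.4]
tcp_rot: [3.142, 0.0, -3.024]
ft_force: [-0.4, 1.2, -0.4]
opening: 0.547
grip_force: 0.0
```

{"op": "arm_command", "data": {"targets": [[0, 0, 0, 0, 0], [0, 0, 0, 0, 0], [0, 0, 0, 0, 0]]}}

```text
t: 4.2
eef_pos: [577.8, 114.7, 78.2]
tcp_rot: [3.142, -0.0, -3.025]
ft_force: [-0.5, 0.1, 0.2]
opening: 0.3
grip_force: 0.0
```

{"op": "arm_command", "data": {"targets": [[0, 0, 0, 0, 0], [0, 0, 0, 0, 0], [0, 0, 0, 0, 0], [0, 0, 0, 0, 0], [0, 0, 0, 0, 0]]}}

```text
t: 4.7
eef_pos: [577.8, 114.7, 78.1]
tcp_rot: [3.142, -0.0, -3.024]
ft_force: [0.3, 0.6, -1.4]
opening: 0.144
grip_force: 30.0
```

{"op": "arm_command", "data": {"targets": [[0, 0, -10, 0, 0], [0, 0, -20, 0, 0], [0, 0, -30, 0, 0], [0, 0, -40, 0, 0], [0, 0, -40, 0, 0]]}}

```text
t: 5.2
eef_pos: [578.6, 114.8, 120.2]
tcp_rot: [-3.142, 0.003, -3.024]
ft_force: [-0.4, -0.3, -1.8]
opening: 0.145
grip_force: 30.0
```

```bash
python3 -c "
from h import *
go(578.5,114.8,230,180);go(365,344.5,230,180)"
```

```text
now [578.6 114.8 120.2] [-1.8000e+02  1.7000e-01 -1.7329e+02] shift [  -0.3   -0.  -109.8] roll 6.71 t 5.2 f [-0.36 -0.34 -1.79] open 0.1449948811871011 29.986094534397125
now [578.6 114.8 120.2] [-1.8000e+02  1.7000e-01 -1.7329e+02] shift [ 184.9  253.1 -110.4] roll 6.71 t 5.2 f [-0.36 -0.34 -1.79] open 0.1449948811871011 29.986094534397125
```

{"op": "arm_command", "data": {"targets": [[0, 0, -25, 0, 0], [0, 0, -55, 0, 0], [0, 0, -85, 0, 0], [10, 14, -110, 2, 0], [27, 37, -110, 4, 0]]}}

```text
t: 5.7
eef_pos: [548.1, 148.1, 231.3]
tcp_rot: [3.141, 0.006, -3.097]
ft_force: [0.4, 1.0, -2.8]
opening: 0.145
grip_force: 30.0
```

{"op": "arm_command", "data": {"targets": [[20, 25, 0, 2, 0], [42, 52, 0, 2.7, 0], [64, 79, 0, 2.7, 0], [86, 106, 0, 2.7, 0], [108, 133, 0, 2.7, 0]]}}

```text
t: 6.2
eef_pos: [431.4, 276.8, 228.2]
tcp_rot: [3.142, -0.0, 3.142]
ft_force: [0.1, 1.5, -1.4]
opening: 0.143
grip_force: 30.0
```

```bash
python3 -c "
from h import *
go(365,344.5,230,180)"
```

```text
now [431.4 276.8 228.2] [180.  -0. 180.] shift [66.4 67.7 -1.8] roll -0.0 t 6.2 f [ 0.1   1.47 -1.36] open 0.14256483165367173 29.985041320323944
```

{"op": "arm_command", "data": {"targets": [[25, 0, 0, 0, 0], [50, 10, 0, 0, 0], [66, 30, 10, 0, 0], [68, 50, 20, 0, 0], [68, 66, 30, 0, 0]]}}

```text
t: 6.7
eef_pos: [364.1, 343.1, 198.1]
tcp_rot: [3.141, 0.001, -3.141]
ft_force: [0.2, -0.4, -2.2]
opening: 0.147
grip_force: 30.0
```

{"op": "arm_command", "data": {"targets": [[0, 0, 0, 0, 0], [0, 0, 0, 0, 0], [0, 0, 0, 0, 0]]}}

```text
t: 7.0
eef_pos: [364.9, 341.6, 198.4]
tcp_rot: [-3.142, 0.0, 3.141]
ft_force: [-0.8, 0.2, -2.4]
opening: 0.149
grip_force: 30.0
```

```bash
python3 -c "
from h import *
go(365,344.5,199,180)
s=cam('side');t=cam('top');a=cv2.resize(s['frame'][60:260,200:353],(400,523),interpolation=2);b=cv2.resize(t['frame'][110:260,140:255],(400,523),interpolation=2);cv2.imwrite('pics/p3.png',np.hstack([a,b])[:,:,::-1])"
```

```text
now [364.9 341.6 198.4] [-180.      0.    179.98] shift [-0.1  2.9 -0.6] roll -0.02 t 7.0 f [-0.83  0.23 -2.4 ] open 0.148757506974369 29.985962212085724
```

View pics/p3.png

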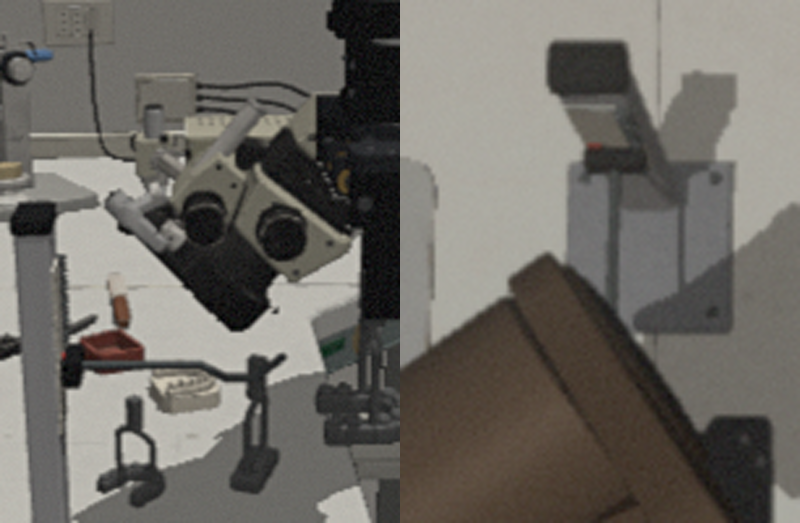

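p3 shows the casting upright in the grip, in front of the hook tip (crop (283,357)). The crossbar is above the tip and the base below the wire. I'm sliding in along +x.

{"op": "arm_command", "data": {"targets": [[-10, 3, 0, 0, 0], [-27, 3, 0, 0, 0], [-44, 3, 0, 0, 0], [-44, 3, 0, 0, 0], [-44, 3, 0, 0, 0]]}}

```text
t: 7.6
eef_pos: [409.2, 344.7, 197.8]
tcp_rot: [-3.141, -0.001, 3.141]
ft_force: [0.2, 0.5, -1.7]
opening: 0.141
grip_force: 30.0
```

```bash
python3 -c "
from h import *
go(448,344.5,199,180)
s=cam('side');a=s['frame'][90:270,210:360];cv2.imwrite('pics/p4.png',cv2.resize(a,None,fx=3.2,fy=3.2,interpolation=2)[:,:,::-1])"
```

```text
now [409.2 344.7 197.8] [-1.7998e+02 -4.0000e-02  1.7994e+02] shift [-38.8  -0.2  -1.2] roll -0.06 t 7.6 f [ 0.16  0.46 -1.68] open 0.14142759022250007 29.986045360565186
```

View pics/p4.png

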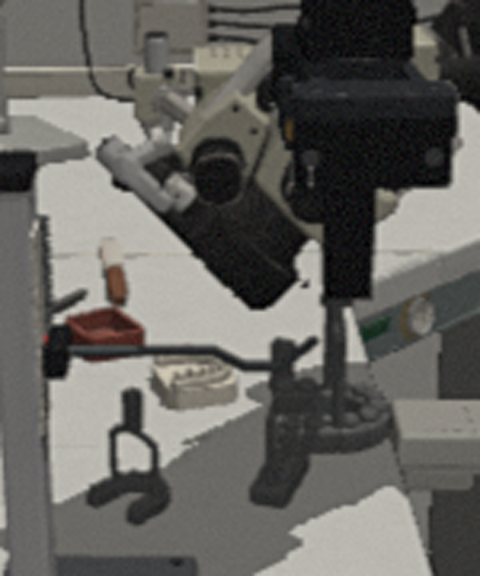

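p4: the tip (318,340) is entering the window just below the crossbar, with no contact force. Continuing in.

{"op": "arm_command", "data": {"targets": [[-12, 0, 0, 0, 0], [-26, 0, 0, 0, 0], [-39, 0, 0, 0, 0], [-39, 0, 0, 0, 0], [-39, 0, 0, 0, 0]]}}

```text
t: 8.15
eef_pos: [447.7, 344.9, 197.9]
tcp_rot: [-3.141, -0.001, 3.141]
ft_force: [-0.5, -0.1, -2.6]
opening: 0.147
grip_force: 30.0
```

{"op": "arm_command", "data": {"targets": [[0, 0, 4, 0, 0], [0, 0, 8, 0, 0], [0, 0, 12, 0, 0], [0, 0, 16, 0, 0], [0, 0, 18, 0, 0]]}}

```text
t: 8.65
eef_pos: [447.3, 345.0, 179.8]
tcp_rot: [-3.141, -0.0, -3.141]
ft_force: [0.1, 0.3, -1.9]
opening: 0.148
grip_force: 30.0
```

{"op": "arm_command", "data": {"targets": [[0, 0, 2, 0, 0], [0, 0, 4, 0, 0], [0, 0, 6, 0, 0], [0, 0, 8, 0, 0], [0, 0, 10, 0, 0]]}}

```text
t: 9.15
eef_pos: [447.6, 345.1, 170.2]
tcp_rot: [3.141, 0.0, -3.141]
ft_force: [-0.6, 0.4, -1.5]
opening: 0.144
grip_force: 30.0
```

{"op": "arm_command", "data": {"targets": [[0, 0, 2, 0, 0], [0, 0, 4, 0, 0], [0, 0, 6, 0, 0], [0, 0, 8, 0, 0], [0, 0, 10, 0, 0]]}}

```text
t: 9.65
eef_pos: [447.6, 345.1, 160.2]
tcp_rot: [3.142, 0.0, -3.141]
ft_force: [0.1, -0.4, 0.4]
opening: 0.146
grip_force: 30.0
```

{"op": "arm_command", "data": {"targets": [[0, 0, 2, 0, 0], [0, 0, 4, 0, 0], [0, 0, 6, 0, 0], [0, 0, 6, 0, 0], [0, 0, 6, 0, 0]]}}

```text
t: 10.15
eef_pos: [447.5, 345.1, 154.3]
tcp_rot: [3.142, 0.0, -3.141]
ft_force: [-0.4, 0.2, -0.0]
opening: 0.145
grip_force: 30.0
```

Force dropped to about zero at 18 mm of travel. One look to confirm seating and hook deflection.

```bash
python3 -c "
from h import *
f=[]
for i in range(6):
    s=cam('side'); f.append(env.state()['ft_force'][2])
print(np.round(f,2),np.mean(f))
go(447.5,345,154,180)
print(proj(s,[422,344.5,171]),proj(s,[422,344.5,153]))
a=s['frame'][130:270,210:350];cv2.imwrite('pics/p5.png',cv2.resize(a,None,fx=4,fy=4,interpolation=2)[:,:,::-1])"
```

```text
[ 0.17  0.2   0.56  0.92 -0.32 -0.17] 0.22593077473106804
now [447.6 345.1 154.3] [ 1.7999e+02  1.0000e-02 -1.8000e+02] shift [ 0.1 -0.1  0.3] roll 0.0 t 10.45 f [ 0.36 -1.08 -0.17] open 0.14525438141029925 29.987536668777466
(np.float64(309.2743967467334), np.float64(195.42594121409527)) (np.float64(308.9960976030459), np.float64(205.44650746507455))
```

View pics/p5.png

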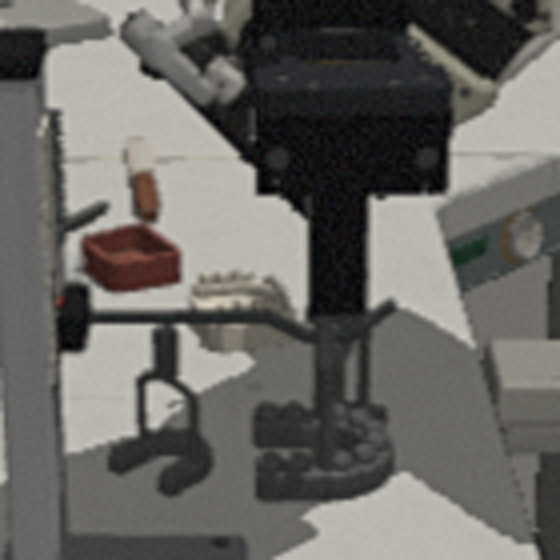

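p5: the crossbar is in the notch with the hook through the stirrup. The tip at native (308,206) means 18 mm of deflection, and the load is balanced. Releasing.

{"op": "arm_command", "data": {"targets": [[0, 0, 0, 0, 0.2], [0, 0, 0, 0, 0.3], [0, 0, 0, 0, 0.5], [0, 0, 0, 0, 0.7], [0, 0, 0, 0, 0.7]]}}

```text
t: 10.95
eef_pos: [447.5, 345.1, 154.3]
tcp_rot: [3.142, -0.0, -3.141]
ft_force: [0.3, -0.6, 0.6]
opening: 0.478
grip_force: 0.0
```

{"op": "arm_command", "data": {"targets": [[0, 0, 0, 0, 0.7], [0, 0, 0, 0, 0.7], [0, 0, 0, 0, 0.7], [0, 0, 0, 0, 0.7], [0, 0, 0, 0, 0.7]]}}

```text
t: 11.45
eef_pos: [447.6, 345.1, 154.3]
tcp_rot: [3.141, 0.0, -3.141]
ft_force: [0.4, 0.8, 0.4]
opening: 0.7
grip_force: 0.0
```

{"op": "arm_command", "data": {"targets": [[0, 0, -10, 0, 0.7], [0, 0, -25, 0, 0.7], [0, 0, -45, 0, 0.7], [0, 0, -70, 0, 0.7], [0, 0, -95, 0, 0.7]]}}

```text
t: 11.95
eef_pos: [447.4, 345.0, 250.9]
tcp_rot: [3.141, 0.0, -3.141]
ft_force: [-0.3, -0.6, -0.9]
opening: 0.7
grip_force: 0.0
```

{"op": "arm_command", "data": {"targets": [[20, 0, -40, 0, 0.7], [50, 0, -70, 0, 0.7], [80, 0, -90, 0, 0.7], [80, 0, -90, 0, 0.7], [80, 0, -90, 0, 0.7]]}}

```text
t: 12.45
eef_pos: [367.4, 345.1, 340.1]
tcp_rot: [3.141, 0.002, -3.141]
ft_force: [0.2, 0.3, -0.8]
opening: 0.7
grip_force: 0.0
```

{"op": "arm_command", "data": {"targets": [[0, 0, 0, 0, 0.7], [0, 0, 0, 0, 0.7], [0, 0, 0, 0, 0.7], [0, 0, 0, 0, 0.7], [0, 0, 0, 0, 0.7]]}}

```text
t: 12.95
eef_pos: [367.7, 345.0, 339.0]
tcp_rot: [-3.141, -0.0, 3.141]
ft_force: [-0.1, 0.5, 0.2]
opening: 0.701
grip_force: 0.0
```

{"op": "arm_command", "data": {"targets": [[0, 0, 0, 0, 0.7], [0, 0, 0, 0, 0.7], [0, 0, 0, 0, 0.7], [0, 0, 0, 0, 0.7], [0, 0, 0, 0, 0.7]]}}

```text
t: 13.45
eef_pos: [367.5, 345.0, 339.3]
tcp_rot: [3.141, 0.0, -3.141]
ft_force: [-0.5, -0.1, -0.4]
opening: 0.697
grip_force: 0.0
```

```bash
python3 -c "
from h import *
s0=cam('side')
for i in range(9): s=cam('side')
d=cv2.absdiff(cv2.GaussianBlur(s0['frame'],(5,5),0),cv2.GaussianBlur(s['frame'],(5,5),0));print('motion',d[170:280,260:340].max(),d[0:100,0:200].max())
go(447.5,345,154,180)
a=s['frame'][130:270,210:350];cv2.imwrite('pics/p6.png',cv2.resize(a,None,fx=4,fy=4,interpolation=2)[:,:,::-1])"
```

```text
motion 12 4
now [367.5 345.  339.3] [ 179.99    0.   -179.99] shift [-8.000e+01 -1.000e-01  1.853e+02] roll 0.01 t 13.95 f [ 0.03 -0.3   0.6 ] open 0.6998815506645629 0.0
```

View pics/p6.png

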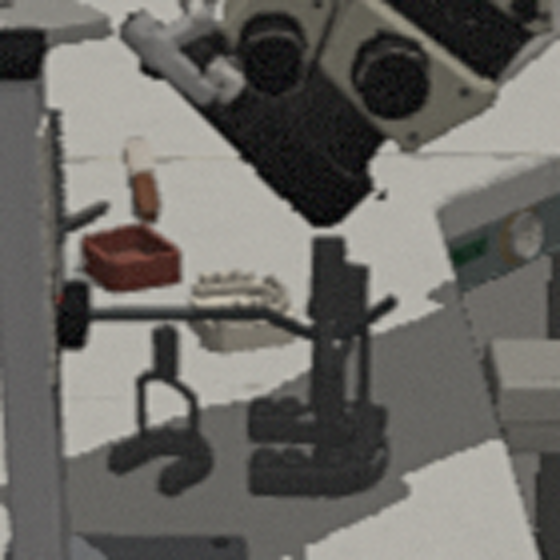

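The casting hangs in the notch with the robot clear of it. There is slight residual sway, so I'll let it settle before handing in.

```bash
python3 -c "
from h import *
g=lambda a:cv2.GaussianBlur(a['frame'],(5,5),0)
for k in range(8):
    a=cam('side')
    for i in range(7): b=cam('side')
    d=cv2.absdiff(g(a),g(b)); m=d[170:280,260:340].max(); print(m,d[280:384,0:200].max())
print(env.state()['t']); print(env.job_done())"
```

```text
4 5
5 5
5 5
6 5
5 4
5 5
4 4
4 5
17.15
the job is handed in; nothing more can be done
None
```

The larger horseshoe casting hangs still by its crossbar in the scale's hook notch, robot clear of it and the straight casting left untouched; I handed the job in at 17.2 s, with the hook about 18 mm down before release, clear of its 50 mm stop.

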